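Undo the blade nut of a desk fan of unknown thread

ROBOT

A 7-joint arm with a two-finger parallel gripper is mounted at the origin on the work surface. World frame = base frame: x ahead of the robot, y to its left, z up, the work surface at z = 0. Lengths are in m, angles in rad, forces in N, time in s.
With the tool pointing down it reaches from about 0.4 to 0.85 m from the base axis. Payload 6.9 kg.
Tool frame: the origin (TCP) lies where the fingers leave the gripper's body, on its centre line; the fingertips stand bot.tcp_to_tips ahead of it and the grasp point (between the pads) lies 54 mm ahead of it (bot.tcp_to_tips is the distance from the TCP to the fingertips, in m); z points along the fingers, y is the line along which they close (so a half turn about z gives the same grasp; the last joint's range is limited). The gripper opens to 85 mm and grips with 20 to 120 N. Pads are 22 mm wide; open, the fingers measure 114 mm over their backs; the gripper's body (76 mm by 85 mm) begins 54 mm behind the grasp point. The pads swing forward as they close: fully open they stand 13 mm farther back than shut.
Start: joints at [-0.999, 0.507, -0.238, 1.5, 0.126, 1.149, -0.155], TCP at [0.281, 0.558, 0.304] pointing down, gripper open.
Joint ranges: [-3.08, 3.08], [-0.24, 2.05], [-1.43, 1.35], [0, 2.5], [-1.52, 4.66], [0.17, 1.96], [-2.89, 2.89]. Speed limits (rad/s): [2.39, 2.39, 3.14, 3.14, 3.14, 3.14, 3.14].

INTERFACE

Orientations are given as a unit quaternion [x, y, z, w].
In Python, from bench import bot gives the robot as it stands. The module is installed in compiled form; this text tells all that it offers.
- The arm moves only by the tool arm_command, never from a script. Its argument "steps" is a list of rows, each a list of 6 numbers: the shift along the tool's x, y, z in mm, then the turn, a rotation vector about the tool's x, y, z in degrees. In form: [[tx, ty, tz, ax, ay, az], ...]. A call has exactly 10 rows; each row is the pose to reach, as a shift and turn from the pose commanded when the call began, along the tool's axes at that moment; what a row does not reach only later rows make up. A row lasts 1/10 s, in which the tool goes at most 50 mm and 8.59 degrees, less where a joint would pass 70% of its speed; a pose out of reach is approached as far as the arm can. A call with a gripper value outside its range is refused whole. "grip" is the opening, from 0 (shut) to 1 (fully open), set as the call begins (left out, the last holds). The fingers move at their own pace and stop on an object; "force" is the grip in N (left out, the last holds). Time passes only in rows, so rows that repeat a pose let the fingers close, or fill a call up. It gives the time, the measured TCP pose, the force, the opening and the grip force at its end, in the units of the state.
- bot.observe(): the state, without advancing time (a new reading comes with each control period).
- bot.camera(name): name is "side" or "top" or "wrist"; returns the picture (400x640x3 uint8, red, green, blue); there is no depth.
- bot.calibration(name): a dict with "camera_matrix" (3x3 intrinsics, pixels), "R" (3x3) and "t" (3): a world point X has camera coordinates R X + t. Camera axes: x right, y down, z forward; pixel columns grow to the right and rows downward; lengths in m; the calibration is good to about 2 mm. A picture is of the moment at which its call begins: read the wrist's pose just before it. calibration takes no time and is no camera call; for the wrist camera it gives the pose at the moment of the call.
- bot.hand_in(): hands the job in; it is judged then, once.
The state is a dict: "time_s": time; "joints": joint angles; "joint_velocities": joint speeds; "joint_efforts": joint torques, N m; "tool_pos": TCP position; "ee_rot": TCP orientation; "wrist_force": force on the tool from outside, world axes, zero at the start; "torque": the same for the moment, N m; "grip_width": opening from 0.0 (shut) to 1.0 (fully open); "finger_force": force on a finger pad.
Only numpy, scipy, OpenCV 4.12 (cv2) and the standard library are available. Lean on these libraries where they do the work, as an engineer would, in place of code of your own. Each camera call takes 0.05 s, during which the arm holds its last target. There are 200 camera calls.

TASK

The blade nut with the black grip bar on the green-bladed fan has to come loose, but nobody knows which way it is threaded. Grip its bar and turn it anticlockwise (seen from above) first, as for an ordinary thread; if it comes up hard within a few degrees, the thread is left-handed, so then turn it clockwise instead, at least a sixth of a turn (60 degrees) past the place where it came up hard, and let go. Leave the nut of the grey-bladed fan as it is.

Things in the scene. Friction and masses are not known exactly. Their poses are not given: they have to be found in the camera images.
- green_fan_spinner_grip (a point): Fan with green blades, 150 mm across, face up, clamped so only the nut turns. Nut on its upright axis: white disc 40 mm across, 8 thick, with a black grip bar 42 long, 14 thick, 34 tall. Point: bar's centre line, 31 mm above the nut's underside, 11 below the bar's top, 116 above the table; x along the bar, y across it, z up; turns with the nut. Blades and hub end 84 mm above the table.
- green_fan_spinner (a joint): Angle of the green fan's nut about its upright axis, in rad: grows as the nut is turned clockwise seen from above, falls anticlockwise. Tightened, it comes up hard at a rigid stop within 15 degrees of its start; loosened, it turns more than 120 degrees. It stays where left, takes 0.12 N m to turn and does not rise.
- grey_fan_spinner_grip (a point): Fan with grey blades, 150 mm across, face up, clamped so only the nut turns. Its nut has the same shape, size and height as the green fan's, and this point lies at the same place on it. It is to be left alone.
- grey_fan_spinner (a joint): Angle of the grey fan's nut, in rad: starts at 0, grows clockwise seen from above; it turns about as easily as the other.
Mind the look-alikes: they are no part of the job. Leave any blue or pink look-alike of the part that bears grey_fan_spinner_grip alone.

How it is judged:
On the way:
1. the green fan's nut is tried anticlockwise until it comes up hard (value of joint green_fan_spinner below 0.05 rad), for 0.1 s.
At the end, for the whole second after the job is handed in: The green fan's nut has been tried anticlockwise to within 3 degrees of its hard stop and then stands at least 52 degrees (0.9 rad) clockwise of that stop, at rest and released; the grey fan's nut stands within 8 degrees (0.15 rad) of its start (value of joint green_fan_spinner above 0.9 rad and velocity of joint green_fan_spinner between -0.05 and 0.05 rad/s and value of joint grey_fan_spinner between -0.15 and 0.15 rad); the robot touches nothing.
It fails at once if the grey fan's nut is turned by more than 8 degrees (value of joint grey_fan_spinner above 0.15 rad or value of joint grey_fan_spinner below -0.15 rad).
It also fails if it takes over 35 s, if anything falls off the work surface, if the arm or the gripper's body presses on something with over 40 N, if the wrist force passes 120 N, or if a joint passes its speed limit or range.

## Working session

There is one attempt and no reset: what is moved stays moved. The work goes in short steps, Python scripts to look and compute and a tool call to move; the robot and the scene stay as the last step left them, time stands still between calls to the robot, and variables do not carry over. Pictures are saved under pics/ and viewed, at most 10 in all, crops included, and the job is handed in when it is done.

Besides the shell and the picture viewer there is one more tool, called after "Request:" as a command line: name --pt "numbers of a row" for each row, then --argument value for the rest. arm_command: Moves the arm, as the interface text tells. Its arguments: {"type":"object","properties":{"steps":{"type":"array","items":{"type":"array","items":{"type":"number"}}},"grip":{"type":"number"},"force":{"type":"number"}},"required":["steps"]}

```bash
mkdir -p pics
python3 - <<'E'
from bench import bot
import cv2
for n in ["top","side"]:
    cv2.imwrite(f"pics/{n}0.png",bot.camera(n)[:,:,::-1])
    c=bot.calibration(n);print(n,c)
s=bot.observe();print(s,bot.tcp_to_tips)
E
```

```text
top {'camera_matrix': array([[438.80905572,   0.        , 317.17661993],
       [  0.        , 438.80905572, 200.40979808],
       [  0.        ,   0.        ,   1.        ]]), 'R': array([[-0.00345226, -0.9999851 , -0.00422826],
       [-0.98327146,  0.00416453, -0.1820986 ],
       [ 0.18211349,  0.00352887, -0.98327118]]), 't': array([0.02238437, 0.53094187, 0.84584354])}
side {'camera_matrix': array([[403.51849693,   0.        , 315.65157443],
       [  0.        , 403.51849693, 193.25889935],
       [  0.        ,   0.        ,   1.        ]]), 'R': array([[ 0.95096572, -0.30926841, -0.00415401],
       [-0.15575473, -0.46723865, -0.87030369],
       [ 0.26721652,  0.82827598, -0.49249795]]), 't': array([-0.49371028,  0.19970344,  0.64942153])}
{'time_s': 0.1, 'joints': array([-0.99851328,  0.50825277, -0.23749171,  1.5010287 ,  0.12570926,
        1.14891248, -0.15484853]), 'joint_velocities': array([-0.00095133, -0.00102   , -0.0011747 , -0.00410739, -0.00061365,
       -0.00079736, -0.00035598]), 'joint_efforts': array([-4.46930804e-03, -6.21834397e+01, -2.19487265e+00, -2.50206184e+01,
        1.23502314e-02,  7.66137644e-03, -7.88550068e-06]), 'tool_pos': array([0.28119364, 0.5577961 , 0.3031172 ]), 'ee_rot': array([ 2.31311547e-01,  9.72879395e-01, -7.91589726e-04, -1.58201450e-04]), 'wrist_force': array([-0.15810452, -0.23048704, -0.17206448]), 'torque': array([-0.00395055,  0.0030878 ,  0.01383725]), 'finger_force': 0.0, 'grip_width': 0.9999747501825671} 0.0726
```

View pics/top0.png

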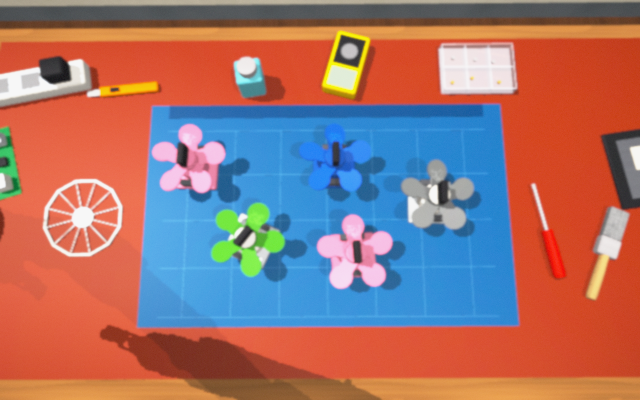

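View pics/side0.png

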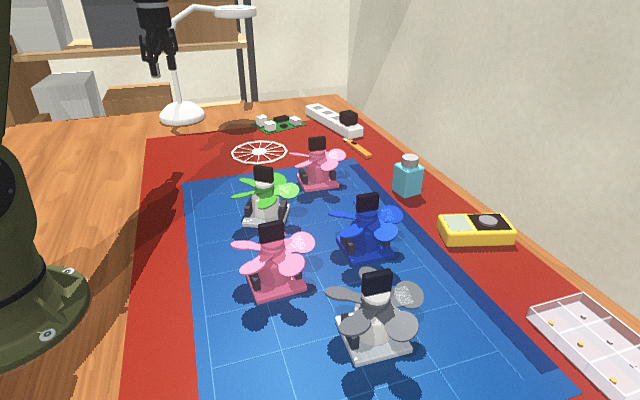

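The top picture shows fans at green (248,238), grey (437,195), blue (335,157), and pink (188,160) and (355,252). The target is the only one with green blades, at (248,238). I'll confirm it in an enlarged crop.

Run:
```python
import cv2
a=cv2.imread("pics/top0.png")[190:290,190:310];b=cv2.imread("pics/side0.png")[150:250,215:315]
cv2.imwrite("pics/c0.png",cv2.resize(a,None,fx=6,fy=6,interpolation=cv2.INTER_CUBIC)[:600])
```

```text
(no output)
```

View pics/c0.png

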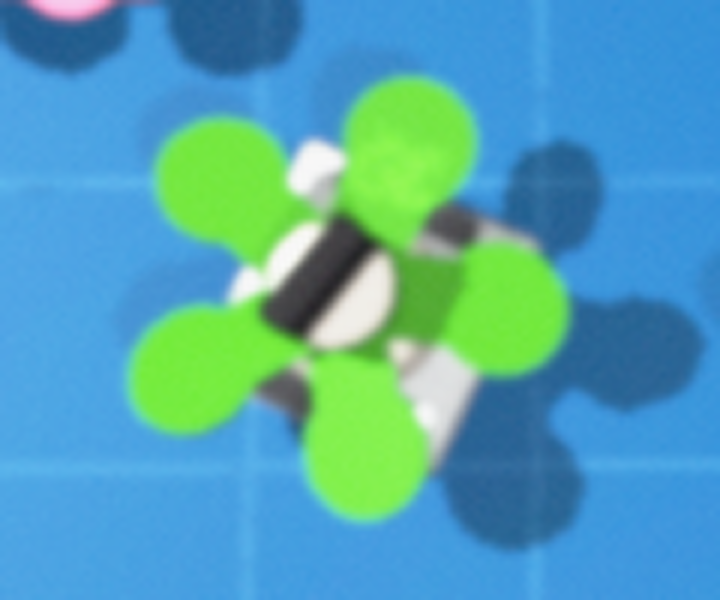

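The crop confirms green blades, a white disc and a black bar. The bar runs from about (250.3,227.5) to (237,243.7) in full-image pixels.

```bash
cat > h.py <<'E'
import numpy as np
from scipy.spatial.transform import Rotation as Ro
def ray(c,px,z):
    d=c["R"].T@np.linalg.solve(c["camera_matrix"],[*px,1]);o=-c["R"].T@c["t"]
    return o+d*(z-o[2])/d[2]
def proj(c,X):
    p=c["camera_matrix"]@(c["R"]@np.array(X)+c["t"]);return p[:2]/p[2]
def plan(s,ctr,ang,ztcp):
    "tool-frame shift mm and z turn deg so that tool x is along the bar"
    R=Ro.from_quat(s["ee_rot"]);d=R.inv().apply(np.array([ctr[0],ctr[1],ztcp])-s["tool_pos"])*1e3
    b=R.inv().apply([np.cos(ang),np.sin(ang),0]);a=np.degrees(np.arctan2(b[1],b[0]));a=(a+90)%180-90
    return d.round(1),a.round(1)
E
python3 - <<'E'
from h import *; from bench import bot
c=bot.calibration("top");a=ray(c,(250.3,227.5),.127);b=ray(c,(237,243.7),.127)
m=(a+b)/2;d=a-b;ang=np.arctan2(d[1],d[0]);print(m,np.hypot(*d[:2]),np.degrees(ang),np.hypot(m[0],m[1]))
cs=bot.calibration("side");print("side",proj(cs,[*m[:2],.127]))
for n,p in dict(pink1=(185,155),pink2=(356,250),blue=(336,155),grey=(440,192)).items(): print(n,ray(c,p,.127))
print(plan(bot.observe(),m,ang,.25))
cw=bot.calibration("wrist");R=Ro.from_quat(bot.observe()["ee_rot"]).as_matrix()
print("cam in tool",R.T@(-cw["R"].T@cw["t"]-bot.observe()["tool_pos"])); print(cw["R"]@R)
E
```

```text
[0.45160708 0.15492772 0.127     ] 0.03787497536383005 -38.49162870031134 0.47744272452544206
side [261.25080857 167.40603587]
pink1 [0.60517789 0.27041467 0.127     ]
pink2 [ 0.42451361 -0.05023038  0.127     ]
blue [ 0.60383322 -0.01587923  0.127     ]
grey [ 0.53149577 -0.20867703  0.127     ]
(array([-333.5, -283. ,   53.6]), np.float64(11.7))
cam in tool [ 0.08409849 -0.00011861 -0.06948207]
[[-1.44082279e-04  9.99999955e-01 -2.61764641e-04]
 [-9.45609837e-01 -2.21398431e-04 -3.25302915e-01]
 [-3.25302958e-01  2.00656834e-04  9.45609827e-01]]
```

Request:
arm_command --pt "-30 -25 0 0 0 1" --pt "-65 -55 5 0 0 2" --pt "-100 -85 10 0 0 4" --pt "-135 -115 15 0 0 5" --pt "-170 -145 20 0 0 6" --pt "-205 -173 25 0 0 7" --pt "-240 -203 30 0 0 8" --pt "-275 -233 35 0 0 10" --pt "-305 -259 45 0 0 11" --pt "-333.5 -283 53 0 0 11.7" --grip 1 --force 60

```text
time_s: 1.1
tool_pos: [0.452, 0.1531, 0.2504]
ee_rot: [0.33, 0.944, -0.0, -0.0]
wrist_force: [0.4, 1.1, 0.7]
grip_width: 1.002
finger_force: 0.0
```

Run:
```python
from h import *; from bench import bot
import cv2
s=bot.observe();c=bot.calibration("wrist")
cv2.imwrite("pics/w1.png",bot.camera("wrist")[:,:,::-1])
m=[.4516,.1549,.127];print(s["time_s"],s["tool_pos"],s["joints"],proj(c,m),plan(s,m,np.radians(-38.5),.171))
s=bot.observe();print(s["tool_pos"],s["joint_velocities"].round(2))
```

```text
1.1 [0.45201069 0.1531479  0.25041274] [-0.30263219  0.33590426 -0.10165659  1.95710822  0.04486074  0.85111353
  0.46994039] [325.64050569 225.17688951] (array([ 1.4,  1.2, 79.4]), np.float64(-0.0))
[0.45389382 0.14674159 0.2492364 ] [-0.05 -0.01 -0.01 -0.01  0.01  0.04 -0.13]
```

View pics/w1.png

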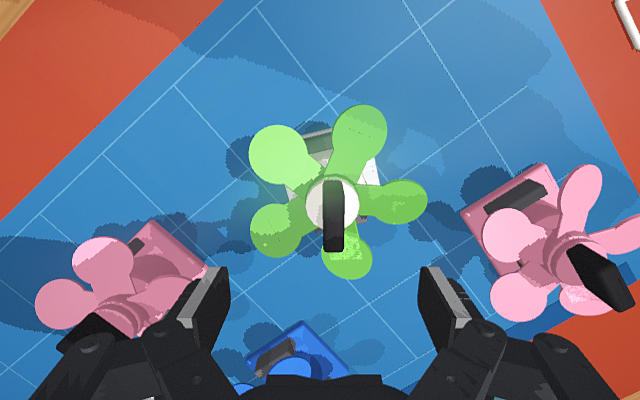

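The wrist picture shows the green fan's bar nearly upright at (333,215), midway between the fingers. The arm was still moving when it was taken, so I'll settle and look again.

Request:
arm_command --pt "0 0 0 0 0 0" --pt "0 0 0 0 0 0" --pt "0 0 0 0 0 0" --pt "0 0 0 0 0 0" --pt "0 0 0 0 0 0" --pt "0 0 0 0 0 0" --pt "0 0 0 0 0 0" --pt "0 0 0 0 0 0" --pt "0 0 0 0 0 0" --pt "0 0 0 0 0 0"

```text
time_s: 2.15
tool_pos: [0.4518, 0.1553, 0.2509]
ee_rot: [0.329, 0.944, -0.0, 0.0]
wrist_force: [-0.9, -0.5, 0.1]
grip_width: 0.999
finger_force: 0.0
```

Run:
```python
from h import *; from bench import bot
import cv2
s=bot.observe();c=bot.calibration("wrist")
im=bot.camera("wrist")[:,:,::-1]
cv2.imwrite("pics/w2.png",cv2.resize(im[130:280,240:430],None,fx=4,fy=4,interpolation=cv2.INTER_CUBIC))
m=[.4516,.1549,.127];print(s["tool_pos"],proj(c,m))
print(bot.observe()["tool_pos"])
```

```text
[0.45175863 0.15525833 0.25089369] [323.1858252  227.11979028]
[0.45175015 0.1552817  0.25089706]
```

View pics/w2.png

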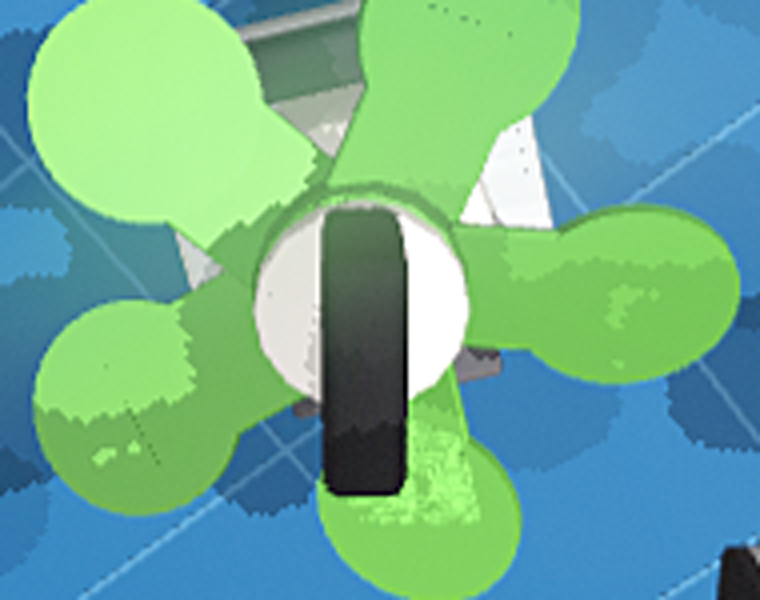

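The bar top spans about (321–341, 198–254) in full pixels, upright, and the disc centre is near (330.3,206). This is about 8 px off the prediction, so I'll compute the correction.

Run:
```python
from h import *; from bench import bot
s=bot.observe();c=bot.calibration("wrist");R=Ro.from_quat(s["ee_rot"])
f=lambda p:(240+p[0]/4,130+p[1]/4)
for n,p,z in [("disc",(361,303),.093),("discL",(253,303),.093),("discR",(469,303),.093),("barfar L",(323,495),.127),("barfar R",(406,495),.127),("foot",(363,208),.093),("topnear",(363,270),.127)]:
    X=ray(c,f(p),z);print(n,X.round(4),(R.inv().apply(X-s["tool_pos"])*1e3).round(1))
# where would the bar (x +-21, y+-7) centred on fits project
for X in [[.4518,.1553]]:
  for a,z in [(21,.127),(-21,.127),(21,.093)]:
    P=np.array([*X,0])+R.apply([a/1e3,0.0055,0]);P[2]=z;q=proj(c,P);print(a,z,((q-[240,130])*4).round())
```

```text
disc [0.4531 0.1602 0.093 ] [  2.    4.7 157.9]
discL [0.4409 0.1448 0.093 ] [  2.  -15.  157.9]
discR [0.4654 0.1756 0.093 ] [  2.   24.4 157.9]
barfar L [0.4654 0.1419 0.127 ] [-19.   -2.  123.9]
barfar R [0.4738 0.1525 0.127 ] [-19.   11.5 123.9]
foot [0.4392 0.1716 0.093 ] [ 20.    5.  157.9]
topnear [0.439  0.1709 0.127 ] [ 19.7   4.3 123.9]
21 0.127 [371. 262.]
-21 0.127 [369. 506.]
21 0.093 [366. 203.]
```

The disc measures 39.4 mm, as it should. The bar centre lies at tool (+1, +4.7) mm and is already aligned. I'll descend.

Request:
arm_command --pt "0.5 2.5 5 0 0 0" --pt "1 4.7 15 0 0 0" --pt "1 4.7 27 0 0 0" --pt "1 4.7 39 0 0 0" --pt "1 4.7 51 0 0 0" --pt "1 4.7 62 0 0 0" --pt "1 4.7 71 0 0 0" --pt "1 4.7 77 0 0 0" --pt "1 4.7 80 0 0 0" --pt "1 4.7 80 0 0 0"

```text
time_s: 3.2
tool_pos: [0.4538, 0.1596, 0.1706]
ee_rot: [0.329, 0.944, -0.0, -0.0]
wrist_force: [-0.1, 0.3, 0.1]
grip_width: 0.998
finger_force: 0.0
```

Request:
arm_command --pt "0 0 0 0 0 0" --pt "0 0 0 0 0 0" --pt "0 0 0 0 0 0" --pt "0 0 0 0 0 0" --pt "0 0 0 0 0 0" --pt "0 0 0 0 0 0" --pt "0 0 0 0 0 0" --pt "0 0 0 0 0 0" --pt "0 0 0 0 0 0" --pt "0 0 0 0 0 0" --grip 0 --force 60

```text
time_s: 4.2
tool_pos: [0.4539, 0.1596, 0.1712]
ee_rot: [0.329, 0.944, 0.0, 0.0]
wrist_force: [-1.6, -0.3, 6.0]
grip_width: 0.15
finger_force: 58.7
```

Run:
```python
from h import *; from bench import bot
import cv2
s=bot.observe();R=Ro.from_quat(s["ee_rot"]);print(s["time_s"],s["tool_pos"],s["grip_width"],s["finger_force"],"F tool",R.inv().apply(s["wrist_force"]).round(1),s["torque"].round(2),s["joints"][6])
im=bot.camera("wrist")[:,:,::-1]
cv2.imwrite("pics/w3.png",im)
```

```text
4.2 [0.45388924 0.15956176 0.17118536] 0.14992656617568975 58.67134988307953 F tool [ 1.  -1.2 -6. ] [-0.18  0.33  0.06] 0.4383031831190324
```

View pics/w3.png

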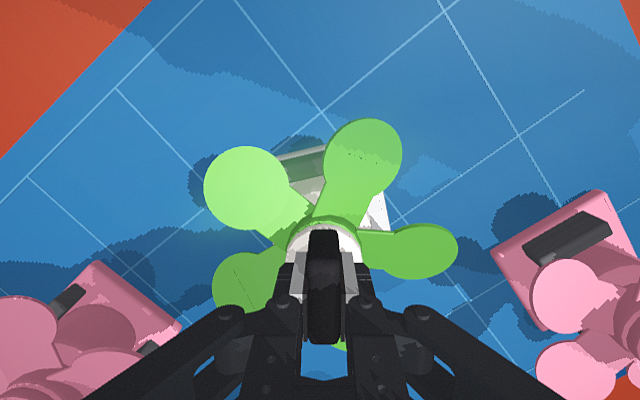

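The bar sits between the pads at (325,290), and the opening fits 14 mm. I'll turn it gently anticlockwise (negative about tool z).

Request:
arm_command --pt "0 0 0 0 0 -0.8" --pt "0 0 0 0 0 -1.6" --pt "0 0 0 0 0 -2.4" --pt "0 0 0 0 0 -3.2" --pt "0 0 0 0 0 -4" --pt "0 0 0 0 0 -4.8" --pt "0 0 0 0 0 -5.6" --pt "0 0 0 0 0 -6.4" --pt "0 0 0 0 0 -7.2" --pt "0 0 0 0 0 -8"

```text
time_s: 5.25
tool_pos: [0.4538, 0.1595, 0.1712]
ee_rot: [0.263, 0.965, -0.0, 0.0]
wrist_force: [-1.5, -1.0, 5.9]
grip_width: 0.152
finger_force: 58.9
```

```bash
cat > st.py <<'E'
from h import *; from bench import bot
s=bot.observe();R=Ro.from_quat(s["ee_rot"]);x=R.as_matrix()[:,0]
print(s["time_s"],s["tool_pos"].round(4),round(s["grip_width"],3),round(s["finger_force"],1),"F tool",R.inv().apply(s["wrist_force"]).round(1),"T",s["torque"].round(2),"j7",s["joints"][6],s["joint_efforts"][6],"yaw",np.degrees(np.arctan2(x[1],x[0])))
E
python3 st.py
```

```text
5.25 [0.4538 0.1595 0.1712] 0.152 58.9 F tool [ 0.8 -1.6 -5.9] T [-0.22  0.37 -0.16] j7 0.5464988468932868 -0.05387659301050007 yaw 149.55362388443106
```

It turned 8° against about 0.16 N m, so it isn't at the stop yet. I'll go on.

Request:
arm_command --pt "0 0 0 0 0 -0.7" --pt "0 0 0 0 0 -1.4" --pt "0 0 0 0 0 -2.1" --pt "0 0 0 0 0 -2.8" --pt "0 0 0 0 0 -3.5" --pt "0 0 0 0 0 -4.2" --pt "0 0 0 0 0 -4.9" --pt "0 0 0 0 0 -5.5" --pt "0 0 0 0 0 -5.5" --pt "0 0 0 0 0 -5.5"

```text
time_s: 6.25
tool_pos: [0.4538, 0.1593, 0.1711]
ee_rot: [0.216, 0.976, -0.0, -0.0]
wrist_force: [-0.9, -1.4, 6.6]
grip_width: 0.162
finger_force: 59.0
```

```bash
python3 st.py
```

```text
6.25 [0.4538 0.1593 0.1711] 0.162 59.0 F tool [ 0.2 -1.7 -6.6] T [-0.28  0.39  0.02] j7 0.6205250884351778 0.012591304548550397 yaw 155.03442572427446
```

The opening has begun to grow, which suggests the bar is skewing in the pads at the stop. I'll press a little further to confirm.

Request:
arm_command --pt "0 0 0 0 0 -0.7" --pt "0 0 0 0 0 -1.4" --pt "0 0 0 0 0 -2.1" --pt "0 0 0 0 0 -2.8" --pt "0 0 0 0 0 -3.5" --pt "0 0 0 0 0 -4" --pt "0 0 0 0 0 -4" --pt "0 0 0 0 0 -4" --pt "0 0 0 0 0 -4" --pt "0 0 0 0 0 -4"

```text
time_s: 7.25
tool_pos: [0.4538, 0.1593, 0.1712]
ee_rot: [0.185, 0.983, 0.0, -0.0]
wrist_force: [-3.2, 0.1, 6.6]
grip_width: 0.151
finger_force: 80.3
```

```bash
python3 st.py
```

```text
7.25 [0.4538 0.1593 0.1712] 0.151 80.3 F tool [ 3.  -1.1 -6.6] T [-0.03  0.6  -2.05] j7 0.6718508198606731 2.0967650413513184 yaw 158.68959492064116
```

The moment about z has risen to 2 N m, against 0.12 to turn freely, so this is the hard stop and the thread is left-handed. I'll now turn it clockwise.

Request:
arm_command --pt "0 0 0 0 0 2" --pt "0 0 0 0 0 5" --pt "0 0 0 0 0 9" --pt "0 0 0 0 0 13" --pt "0 0 0 0 0 17" --pt "0 0 0 0 0 21" --pt "0 0 0 0 0 25" --pt "0 0 0 0 0 29" --pt "0 0 0 0 0 33" --pt "0 0 0 0 0 37"

```text
time_s: 8.25
tool_pos: [0.4541, 0.1598, 0.1712]
ee_rot: [0.485, 0.874, 0.0, 0.0]
wrist_force: [-0.3, 0.5, 5.2]
grip_width: 0.15
finger_force: 58.7
```

Request:
arm_command --pt "0 0 0 0 0 4" --pt "0 0 0 0 0 8" --pt "0 0 0 0 0 12" --pt "0 0 0 0 0 16" --pt "0 0 0 0 0 20" --pt "0 0 0 0 0 24" --pt "0 0 0 0 0 28" --pt "0 0 0 0 0 32" --pt "0 0 0 0 0 36" --pt "0 0 0 0 0 40"

```text
time_s: 9.25
tool_pos: [0.4547, 0.1599, 0.1712]
ee_rot: [0.755, 0.655, 0.001, 0.0]
wrist_force: [1.8, -0.1, 2.0]
grip_width: 0.149
finger_force: 58.5
```

Request:
arm_command --pt "0 0 0 0 0 1" --pt "0 0 0 0 0 2" --pt "0 0 0 0 0 2" --pt "0 0 0 0 0 2" --pt "0 0 0 0 0 2" --pt "0 0 0 0 0 2" --pt "0 0 0 0 0 2" --pt "0 0 0 0 0 2" --pt "0 0 0 0 0 2" --pt "0 0 0 0 0 2"

```text
time_s: 10.25
tool_pos: [0.4547, 0.1598, 0.1712]
ee_rot: [0.766, 0.643, 0.001, 0.0]
wrist_force: [4.9, 1.9, 3.2]
grip_width: 0.152
finger_force: 58.6
```

```bash
python3 st.py
```

```text
10.25 [0.4547 0.1598 0.1712] 0.152 58.6 F tool [ 2.7  4.5 -3.2] T [ 0.3  -1.16  0.03] j7 -0.3849736478734983 -0.03724752925336361 yaw 80.06913236070412
```

It has turned about 78° past the stop. I'll release and rise.

Request:
arm_command --pt "0 0 0 0 0 0" --pt "0 0 0 0 0 0" --pt "0 0 0 0 0 0" --pt "0 0 0 0 0 0" --pt "0 0 0 0 0 0" --pt "0 0 0 0 0 0" --pt "0 0 0 0 0 0" --pt "0 0 0 0 0 0" --pt "0 0 0 0 0 0" --pt "0 0 0 0 0 0" --grip 1

```text
time_s: 11.25
tool_pos: [0.4539, 0.1596, 0.1709]
ee_rot: [0.766, 0.643, -0.0, -0.0]
wrist_force: [0.5, 0.6, -0.2]
grip_width: 0.998
finger_force: 0.0
```

Request:
arm_command --pt "0 0 -5 0 0 0" --pt "0 0 -15 0 0 0" --pt "0 0 -27 0 0 0" --pt "0 0 -39 0 0 0" --pt "0 0 -51 0 0 0" --pt "0 0 -63 0 0 0" --pt "0 0 -73 0 0 0" --pt "0 0 -80 0 0 0" --pt "0 0 -80 0 0 0" --pt "0 0 -80 0 0 0"

```text
time_s: 12.25
tool_pos: [0.4538, 0.1596, 0.2508]
ee_rot: [0.766, 0.643, -0.0, -0.0]
wrist_force: [-0.5, 0.5, -0.4]
grip_width: 1.001
finger_force: 0.0
```

```bash
python3 st.py
python3 - <<'E'
from bench import bot
import cv2
cv2.imwrite("pics/w4.png",bot.camera("wrist")[:,:,::-1])
E
```

```text
12.25 [0.4538 0.1596 0.2508] 1.001 0.0 F tool [ 0.4 -0.6  0.4] T [-0.03 -0.02  0.04] j7 -0.4305740256413087 -0.010121308732777834 yaw 80.06112906451098
```

View pics/w4.png

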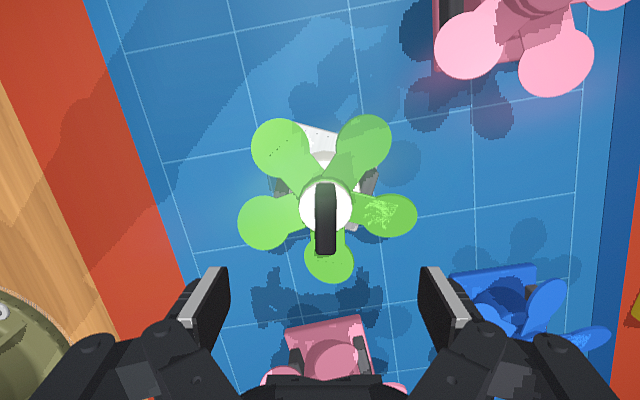

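The bar at (325,218) stays aligned with the turned tool, so the nut turned with it. The gripper is clear of everything.

```bash
python3 -c "
from bench import bot
print(bot.hand_in())"
```

```text
the job is handed in; nothing more can be done
None
```

The green fan's nut came up hard anticlockwise, so it is left-hand threaded; I turned it about 78° clockwise past that stop, let go and handed the job in, with the grey fan never approached (no verdict came back).

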